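# Set a push-and-turn selector with a screwdriver

### The arm

A 7-joint arm with a two-finger parallel gripper is mounted at the origin on a cart in front of the work surface, level with it; the furniture and walls round the work are solid. World frame = base frame: x ahead of the robot, y to its left, z up, the work surface at z = 0. Lengths are in m, angles in rad, forces in N, time in s.
With the tool pointing down it reaches from about 0.425 to 0.925 m from the base axis. Payload 6.8 kg.
Tool frame: the origin (TCP) lies on the centre line of the jaws, within the pads' length; the fingertips stand bot.tip_reach ahead of it and the grasp point (between the pads) lies 3 mm ahead of it (bot.tip_reach is the distance from the TCP to the fingertips, in m); z points along the fingers, y is the line along which they close (so a half turn about z gives the same grasp; the last joint's range is limited). The gripper opens to 85 mm and grips with 20 to 120 N. Pads are 22 mm wide; open, the fingers measure 114 mm over their backs; the gripper's body (76 mm by 85 mm) begins 54 mm behind the grasp point. The pads swing forward as they close: fully open they stand 13 mm farther back than shut.
Start: joints at [-1.394, 0.477, 0.022, 1.555, -0.011, 1.109, -0.083], TCP at [0.19, 0.648, 0.253] pointing down, gripper open.
Joint ranges: [-2.96, 2.96], [-0.34, 2.1], [-1.41, 1.46], [0.24, 2.44], [-1.37, 4.51], [0.17, 1.92], [-2.96, 2.96]. Speed limits (rad/s): [2.39, 2.39, 3.14, 3.14, 3.14, 3.14, 3.14].

### API

Orientations are given as a unit quaternion [w, x, y, z].
In Python, from station import bot gives the robot as it stands.
- The arm moves only by the tool jog_arm, never from a script. Its argument "deltas" is a list of rows, each a list of 7 numbers: the shift along the world's x, y, z in m, then the turn, a rotation vector about the world's x, y, z in rad, then the opening, from 0 (shut) to 1 (fully open). In form: [[x, y, z, rx, ry, rz, grip], ...]. A call has 1 to 10 rows; each row shifts and turns the commanded pose from where the row before left it; what a row does not reach is not made up. A row lasts 1/10 s, in which the tool goes at most 50 mm and 8.59 degrees, less where a joint would pass 70% of its speed; a pose out of reach is approached as far as the arm can. A call with a gripper value outside its range is refused whole. The fingers move at their own pace and stop on an object; "newtons" is the grip in N (left out, the last holds). Time passes only in rows, so rows that do not move let the fingers close. It gives the time, the measured TCP pose, the force, the opening and the grip force at its end, in the units of the state.
- bot.get_obs(): the state, without advancing time (a new reading comes with each control period).
- bot.read_camera(name): name is "side" or "top" or "wrist"; returns a dict with "img" (420x560x3 uint8, red, green, blue), "K" (3x3 intrinsics, pixels), "eye" and "attitude" of the camera in the world. Camera axes: x right, y down, z forward; pixel columns grow to the right and rows downward; lengths in m; the calibration is good to about 2 mm. The wrist camera is an equidistant fisheye: a pixel r from the principal point sees the ray r / f radians off the axis. A picture is of the moment at which its call begins. There is no depth.
- bot.hand_in(): hands the job in; it is judged then, once.
The state is a dict: "t": time; "q": joint angles; "joint_vel": joint speeds; "joint_torque": joint torques, N m; "eef_pos": TCP position; "tool_rot": TCP orientation; "contact_force": force on the tool from outside, world axes, zero at the start; "torque": the same for the moment, N m; "gripper_width": opening from 0.0 (shut) to 1.0 (fully open); "grasp_force": force on a finger pad.
Only numpy, scipy, OpenCV 4.12 (cv2) and the standard library are available. Lean on these libraries where they do the work, as an engineer would, in place of code of your own. Each camera call takes 0.05 s, during which the arm holds its last target. There are 200 camera calls.

### The job

Take the yellow flat screwdriver out of its blue stand and use it to switch over the selector with the red collar: feel the blade into the slot of its floating dial, press the sprung dial in and, keeping it pressed, turn it a quarter turn clockwise until its orange mark points at the green dot, then let it spring back out. Put the screwdriver back upright in its stand, and leave the selector with the black collar and the small parts round about as they are.

Things in the scene. Friction and masses are not known exactly. Their poses are not given: they have to be found in the camera images.
- driver_handle (a point): middle of the yellow handle of the flat screwdriver, which stands blade down in the stand with a little play. The handle is 20 mm square and 50 mm long, with a black inlay on the two faces parallel to the blade's flat. Its z axis points from blade to handle end; x lies along the blade's width. Below this point: handle's lower end and black flange (32 mm diameter, 6 mm thick) at 25 mm, flange's underside 31 mm, blade tip 76 mm. The whole is 104 mm long and weighs about 80 g.
- driver_tip (a point): middle of the screwdriver's blade tip, on its axis. The blade is 14 mm wide (along x), 2.5 mm thick (along y) and 22 mm long; above it a shaft of 8 mm diameter. Axes as driver_handle.
- stand_mouth (a point): centre of the top of the blue stand, 60 mm above the bench: a 56 mm square block, fixed, with a 21 mm bore right through, chamfered 3 mm at the mouth. The screwdriver's flange rests on the top, its tip 15 mm above the bench.
- red_centre (a point): centre of the red collar, level with the top of its fixed grey box (72 mm square, 45 mm high; ring 54 mm in diameter, 3 mm higher). Its x axis points to the white dot, -y to the green dot. The dial (34 mm diameter, top at this level) floats up to 4.5 mm to either side along y and stays where it was left (1.5 N moves it), so its slot must be looked for or felt for.
- red_dial (a joint): clockwise angle of the dial: 0 = orange mark at the white dot, 1.57 = at the green dot, with stops. Its slot, 18 mm long, 4 mm wide, 5 mm deep, runs through the dial's middle in line with the orange mark (along red_centre's x at 0) and turns with it. Friction 0.05 N m. Released within about 0.12 rad of either end it springs out and locks; between, it turns only while pressed.
- red_plunger (a joint): how far the red-collared dial is pressed in: 0 = out (5 N to start), 0.006 m = bottom stop (about 9 N). It must be pressed in 3.5 mm or more to turn.
- black_centre (a point): same point of the other selector, which is the same but for its black collar and is to be left alone.
- black_dial (a joint): angle of the black-collared dial, as red_dial.
- connector_h1_centre (a point): small white connector housing, 16x22x17 mm, bystander; point 10 mm above the bench.
- terminal_centre (a point): beige terminal block, 17x44x16 mm, bystander; point 10 mm above the bench.
- relay_centre (a point): dark plug-in relay lying on its side, 22x43x28 mm, bystander; point 10 mm above the bench.
- screw_centre (a point): steel cap screw standing on its head, 13x13x28 mm, bystander; point 10 mm above the bench.
- pin_centre (a point): grey steel pin block, 20x32x16 mm, bystander; point 10 mm above the bench.

How it is judged:
By the outcome, as a careful person would: the job done as asked, in the order asked, and still so for the second after the job is handed in, with the robot touching nothing.
It also fails if it takes over 54 s, if anything falls off the work surface, if the arm or the gripper's body presses on something with over 40 N, if the wrist force passes 120 N, or if a joint passes its speed limit or range.

## Working session

There is one attempt and no reset: what is moved stays moved. The work goes in short steps, Python scripts to look and compute and a tool call to move; the robot and the scene stay as the last step left them, time stands still between calls to the robot, and variables do not carry over. Pictures are saved under pics/ and viewed, at most 13 in all, crops included, and the job is handed in when it is done.

Besides the shell and the picture viewer there is one more tool, called as name(argument=value, ...), one argument or row to a line, values as JSON. jog_arm: Moves the arm, as the interface text tells. Its arguments: {"type":"object","properties":{"deltas":{"type":"array"},"newtons":{"type":"number"}},"required":["deltas"]}

```bash
ls; mkdir -p pics
cat > h.py <<'E'
import numpy as np, cv2
from scipy.spatial.transform import Rotation as R
from station import bot
def rot(a):
    a=np.array(a,float)
    return a if a.shape==(3,3) else R.from_quat(np.r_[a[1:],a[0]]).as_matrix()
def ray(c,u,v,fish=False):
    K=np.array(c["K"]);x=(u-K[0,2])/K[0,0];y=(v-K[1,2])/K[1,1]
    if fish:
        r=np.hypot(x,y);d=np.array([x/r*np.sin(r),y/r*np.sin(r),np.cos(r)]) if r>0 else np.array([0,0,1.])
    else: d=np.array([x,y,1.])
    return np.array(c["eye"]),rot(c["attitude"])@d
def onz(c,u,v,z,fish=False):
    e,d=ray(c,u,v,fish);return e+d*(z-e[2])/d[2]
def save(c,name,box=None,s=1):
    im=c["img"][...,::-1]
    if box: im=im[box[1]:box[3],box[0]:box[2]]
    cv2.imwrite("pics/"+name,cv2.resize(im,None,fx=s,fy=s,interpolation=cv2.INTER_CUBIC))
E
python3 - <<'E'
from h import *
import pickle
o=bot.get_obs();print(o,bot.tip_reach)
cs={n:bot.read_camera(n) for n in("top","side","wrist")}
pickle.dump(cs,open("c0.pkl","wb"))
for n,c in cs.items():
    print(n,c["K"],c["eye"],c["attitude"])
    save(c,n+"0.png",s=1.4 if n=="top" else 1)
E
```

```text
pics
{'t': 0.0, 'q': array([-1.39409005,  0.47780728,  0.02233956,  1.55641882, -0.01150014,
        1.10931904, -0.08307777]), 'joint_vel': array([-0.00158504, -0.00117547, -0.00027677,  0.00156245, -0.00064794,
       -0.00015618,  0.00060419]), 'joint_torque': array([-2.63497677e-04, -5.96465492e+01,  1.60802275e+00, -2.81196839e+01,
        1.25496447e-02,  9.39669320e-03, -9.92920860e-06]), 'eef_pos': array([0.1895138 , 0.64728513, 0.25233465]), 'tool_rot': array([-6.20363201e-05,  1.41900370e-01,  9.89880525e-01, -9.10040309e-04]), 'contact_force': array([-0.02739381,  0.20871071, -0.34769574]), 'torque': array([ 0.00101366, -0.08188427,  0.03124137]), 'grasp_force': 0.0, 'gripper_width': 0.997833698683206} 0.022
top [[471.64222863   0.         285.76659074]
 [  0.         471.64222863 201.24812437]
 [  0.           0.           1.        ]] [0.34373812 0.07028882 0.92379957] [ 0.07717246 -0.64520119  0.75493466 -0.08850703]
side [[539.40708223   0.         276.46259162]
 [  0.         539.40708223 209.93097674]
 [  0.           0.           1.        ]] [ 0.931859   -0.28858195  0.93198672] [-0.24748356  0.87736399  0.39405493 -0.11706846]
wrist [[325.1922621    0.         277.2975828 ]
 [  0.         325.1922621  210.48780513]
 [  0.           0.           1.        ]] [0.11972833 0.66764506 0.3729493 ] [0.11577933 0.79140753 0.5939671  0.08644271]
```

View pics/top0.png

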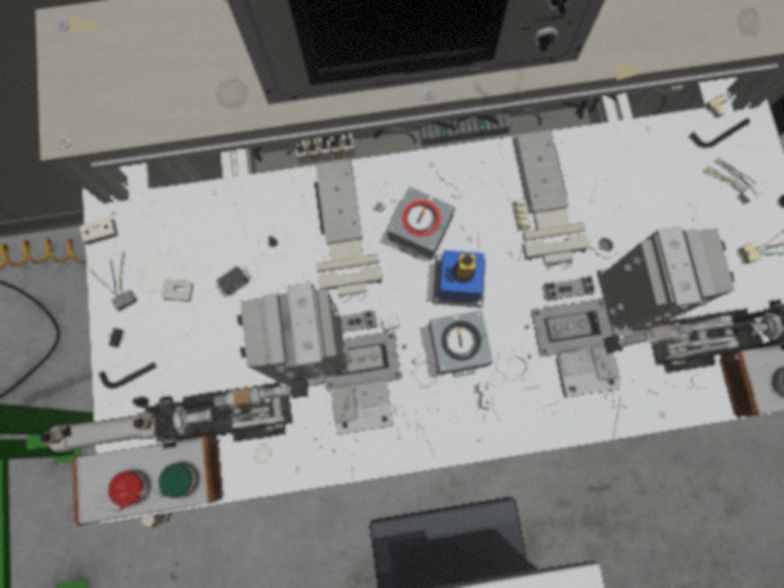

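View pics/side0.png

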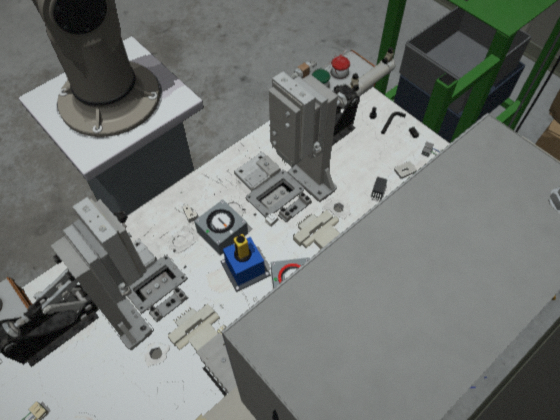

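Top view (scaled by 1.4): red selector at about (421,218), yellow handle at (465,266) over the blue stand at (462,277), black selector at (461,340). The fixtures on both sides are tall. The side view shows the stand and driver at (243,250), but the big cabinet half hides the red selector.

```bash
python3 - <<'E'
from h import *
import pickle
cs=pickle.load(open("c0.pkl","rb"))
def masks(im):
    h=cv2.cvtColor(im,cv2.COLOR_RGB2HSV);H,S,V=cv2.split(h)
    return dict(red=((H<8)|(H>172))&(S>130)&(V>80),yellow=(H>20)&(H<33)&(S>130)&(V>70),blue=(H>105)&(H<125)&(S>130)&(V>50),green=(H>45)&(H<85)&(S>90)&(V>60),orange=(H>5)&(H<19)&(S>120)&(V>90))
for n in("top","side"):
    c=cs[n];print(n)
    for k,m in masks(c["img"]).items():
        N,_,st,ce=cv2.connectedComponentsWithStats(m.astype(np.uint8))
        for i in range(1,N):
            if st[i,4]>=3 and 150<ce[i][0]<420 and 100<ce[i][1]<310:
                z={"red":.048,"yellow":.12,"blue":.06}.get(k,.045)
                print(k,ce[i].round(1),st[i],onz(c,*ce[i],z).round(4))
c=cs["top"]; save(c,"topz.png",(260,120,370,280),5)
c=cs["top"];print(R.from_matrix(rot(c["attitude"])).as_matrix().round(2))
# cabinet edges
for uv in((190,72),(192,60),(395,60)): print([onz(c,*uv,z).round(3) for z in(0,.2,.4)])
E
python3 - <<'E'
import cv2
im=cv2.imread('pics/topz.png');print(im.shape);cv2.imwrite('pics/topz.png',cv2.resize(im,None,fx=.74,fy=.74))
E
```

```text
top
red [300.4 155.4] [288 144  26  24 141] [ 0.6381 -0.0029  0.048 ]
yellow [329.3 184. ] [329 183   2   3   3] [ 0.5534 -0.0388  0.12  ]
yellow [332.  190.2] [328 187  10   6  38] [ 0.5416 -0.0415  0.12  ]
blue [328.4 196.8] [314 180  31  30 513] [ 0.5446 -0.0408  0.06  ]
side
red [285.7 269.7] [278 264  22  18  86] [ 0.6216 -0.0044  0.048 ]
yellow [241.6 234.9] [240 234   4   3   9] [ 0.5471 -0.0402  0.12  ]
yellow [241.4 247.3] [234 237  14  22 178] [ 0.5655 -0.0557  0.12  ]
blue [244.2 263.4] [223 238  42  47 991] [ 0.567  -0.0554  0.06  ]
green [206.9 230.9] [206 230   3   3   8] [ 0.4611 -0.0607  0.045 ]
green [275.1 278.9] [274 278   3   3   8] [ 0.6214 -0.0298  0.045 ]
orange [224.3 224.7] [224 224   2   2   3] [ 0.4725 -0.0276  0.045 ]
[[-0.16 -0.96  0.23]
 [-0.99  0.15 -0.03]
 [-0.   -0.23 -0.97]]
[array([0.878, 0.197, 0.   ]), array([0.763, 0.17 , 0.2  ]), array([0.647, 0.142, 0.4  ])]
[array([0.906, 0.19 , 0.   ]), array([0.784, 0.164, 0.2  ]), array([0.663, 0.138, 0.4  ])]
[array([ 0.837, -0.245, -0.   ]), array([ 0.73 , -0.177,  0.2  ]), array([ 0.624, -0.109,  0.4  ])]
(800, 550, 3)
```

View pics/topz.png

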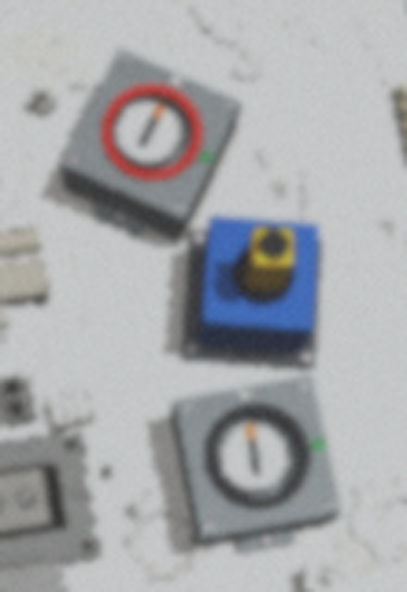

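View pics/wrist0.png

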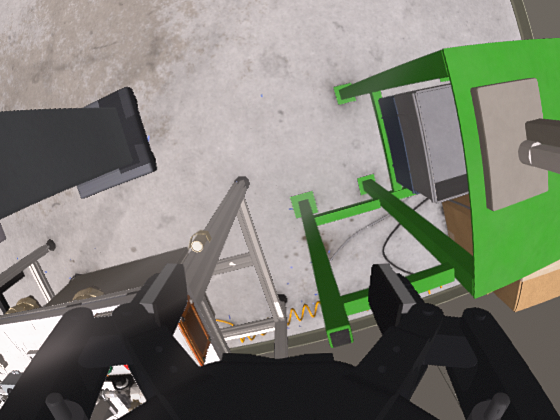

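The crop shows the red selector with its orange mark at the white dot and the slot along it. The green dot is clockwise of it, to the right at about (207,157). The handle stands nearly square to the stand. The wrist picture shows only floor and the green frame for now. Next I check clearance to the cabinet, then move.

Run:
```python
from h import *
import pickle
cs=pickle.load(open("c0.pkl","rb"));t,s=cs["top"],cs["side"]
for a,b in(((193,71),(490,118)),((393,43),(228,335))):
    e,d=ray(t,*a);f,g=ray(s,*b)
    k=np.linalg.solve(np.c_[d[:2],-g[:2]],(f-e)[:2]);print("cab bottom",e+k[0]*d,"top",f+k[1]*g)
def tri(a,b):
    e,d=ray(t,*a);f,g=ray(s,*b);k=np.linalg.lstsq(np.c_[d,-g],f-e,rcond=None)[0]
    p,q=e+k[0]*d,f+k[1]*g;return ((p+q)/2).round(3),np.linalg.norm(p-q).round(4)
# crop px -> image px
z=lambda u,v:(260+u/3.7,120+v/3.7)
print("red green",tri(z(207,157),(275,279)),"blk green",tri(z(318,445),(207,231)))
print("left tower top near-left",tri((206,205),(302,74)) )
for n,p in dict(collar=(152,132),white=(176,78),green=(207,157),omark=(159,111),slotend=(144,143)).items(): print(n,onz(t,*z(*p),.046).round(4))
print("handle top",onz(t,*z(272,241),.119).round(4), "stand",[onz(t,*z(*p),.06).round(4) for p in((212,218),(316,226),(308,332),(203,320))])
```

```text
cab bottom [0.77886076 0.16807134 0.17385273] top [0.77886076 0.16807134 0.45721838]
cab bottom [ 0.98279904 -0.31188632 -0.18074946] top [ 0.98279904 -0.31188632  1.09002518]
red green (array([ 0.621, -0.03 ,  0.044]), np.float64(0.0013)) blk green (array([ 0.46 , -0.06 ,  0.043]), np.float64(0.0005))
left tower top near-left (array([0.493, 0.148, 0.334]), np.float64(0.0073))
collar [ 0.638  -0.0044  0.046 ]
white [ 0.666 -0.022  0.046]
green [ 0.6198 -0.0308  0.046 ]
omark [ 0.649  -0.0099  0.046 ]
slotend [0.6327 0.0008 0.046 ]
handle top [ 0.5505 -0.0459  0.119 ] stand [array([ 0.5825, -0.0261,  0.06  ]), array([ 0.57  , -0.0782,  0.06  ]), array([ 0.5157, -0.0639,  0.06  ]), array([ 0.5302, -0.0124,  0.06  ])]
```

jog_arm(
  deltas=[
    [0.0,0,0.03,0,0,0,1],
    [0.0,0,0.03,0,0,0,1],
    [0.0,0,0.03,0,0,0,1],
    [0.0,0,0.03,0,0,0,1],
    [0.0,0,0.03,0,0,0,1],
  ],
)

```text
t: 0.65
eef_pos: [0.1896, 0.6475, 0.4042]
tool_rot: [-0.0, 0.142, 0.99, -0.0]
contact_force: [-0.3, 0.6, 0.1]
gripper_width: 1.0
grasp_force: 0.0
```

jog_arm(
  deltas=[
    [0,0,0.035,0,0,0,1],
    [0.0,-0.02,0.03,0,0,0,1],
    [0.02,-0.04,0,0,0,0,1],
    [0.02,-0.04,0,0,0,0,1],
    [0.02,-0.04,0,0,0,0,1],
    [0.02,-0.04,0,0,0,0,1],
    [0.02,-0.04,0,0,0,0,1],
    [0.02,-0.04,0,0,0,0,1],
    [0.02,-0.04,0,0,0,0,1],
    [0.02,-0.04,0,0,0,0,1],
  ],
)

```text
t: 1.65
eef_pos: [0.3501, 0.3058, 0.4682]
tool_rot: [-0.0, 0.142, 0.99, 0.0]
contact_force: [-0.0, 0.8, 0.1]
gripper_width: 0.998
grasp_force: 0.0
```

jog_arm(
  deltas=[
    [0.02,-0.045,0,0,0,0,1],
    [0.02,-0.045,0,0,0,0,1],
    [0.02,-0.045,0,0,0,0,1],
    [0.02,-0.045,0,0,0,0,1],
    [0.02,-0.045,0,0,0,0,1],
    [0.02,-0.045,0,0,0,0,1],
    [0.02,-0.045,0,0,0,0,1],
    [0.02,-0.045,0,0,0,0,1],
    [0,0,0,0,0,0,1],
  ],
)

```text
t: 2.55
eef_pos: [0.5102, -0.0594, 0.4684]
tool_rot: [0.001, 0.147, 0.989, -0.001]
contact_force: [1.1, -0.2, 0.2]
gripper_width: 1.001
grasp_force: 0.0
```

Run:
```python
from h import *
o=bot.get_obs();print(o["t"],o["q"].round(2),o["eef_pos"],o["tool_rot"])
c=bot.read_camera("wrist");save(c,"w1.png",s=1.4)
```

```text
2.55 [-0.68  0.06  0.73  1.65 -0.03  1.45  1.32] [ 0.51016617 -0.05938498  0.46842948] [ 6.12987471e-04  1.47263106e-01  9.89096154e-01 -1.41433847e-03]
```

View image.

View pics/w1.png

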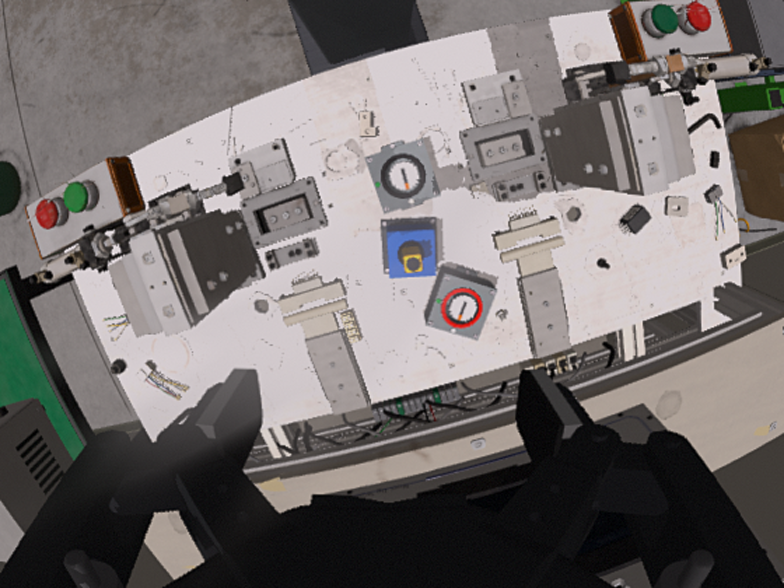

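Wrist view: driver at (412,262) with its black inlay on the face towards the red selector, red dial at (462,308) with slot at 0, nothing disturbed. Moving lower for a close look.

jog_arm(
  deltas=[
    [0.01,0,-0.03,0,0,0,1],
    [0.01,0,-0.03,0,0,0,1],
    [0.01,0,-0.03,0,0,0,1],
    [0.01,0,-0.03,0,0,0,1],
    [0.01,0,-0.03,0,0,0,1],
    [0.01,0,-0.03,0,0,0,1],
    [0.01,0,-0.03,0,0,0,0.7],
    [0,0,0,0,0,0,0.7],
  ],
)

```text
t: 3.4
eef_pos: [0.5778, -0.0499, 0.2541]
tool_rot: [-0.004, 0.141, 0.99, -0.001]
contact_force: [-0.4, -0.0, -0.5]
gripper_width: 0.707
grasp_force: 0.0
```

```bash
cat >> h.py <<'E'
def masks(im):
    h=cv2.cvtColor(im,cv2.COLOR_RGB2HSV);H,S,V=cv2.split(h)
    return dict(red=((H<5)|(H>172))&(S>130)&(V>80),yellow=(H>20)&(H<33)&(S>130)&(V>70),blue=(H>105)&(H<125)&(S>130)&(V>50),green=(H>45)&(H<85)&(S>90)&(V>60),orange=(H>5)&(H<19)&(S>120)&(V>90))
Z={"red":.048,"yellow":.119,"blue":.06}
def blobs(c,fish=True,mn=8):
    for k,m in masks(c["img"]).items():
        N,l,st,ce=cv2.connectedComponentsWithStats(m.astype(np.uint8))
        for i in range(1,N):
            p=onz(c,*ce[i],Z.get(k,.045),fish)
            if st[i,4]>=mn and .4<p[0]<.75 and -.15<p[1]<.08:
                cn,_=cv2.findContours((l==i).astype(np.uint8),0,1)
                r=cv2.boxPoints(cv2.minAreaRect(cn[0]))
                print(k,ce[i].round(1),st[i],p.round(4),[onz(c,*q,Z.get(k,.045),fish)[:2].round(4).tolist() for q in r] if st[i,4]>60 else "")
E
python3 - <<'E'
from h import *
o=bot.get_obs();print(o["t"],o["q"].round(2),o["eef_pos"],o["tool_rot"])
c=bot.read_camera("wrist");K=c["K"];print(c["eye"],rot(c["attitude"]).round(3).tolist())
blobs(c)
# crop around the driver and red dial
save(c,"w2.png",(180,90,380,270),4)
E
python3 -c "
import cv2;im=cv2.imread('pics/w2.png');print(im.shape);cv2.imwrite('pics/w2.png',cv2.resize(im,(660,594)))"
```

```text
3.4 [-0.55  0.38  0.68  1.82 -0.27  1.05  1.53] [ 0.57784744 -0.04989324  0.2541192 ] [-3.77386416e-03  1.40693060e-01  9.90045850e-01 -6.60138566e-04]
[ 0.50888637 -0.02990559  0.37518493] [[0.277, 0.923, 0.268], [0.961, -0.266, -0.079], [-0.001, 0.279, -0.96]]
red [334.8 229.6] [311 207  48  46 651] [ 0.6377 -0.0031  0.048 ] [[0.6062, -0.0217], [0.6201, 0.0271], [0.6714, 0.0166], [0.6559, -0.0343]]
yellow [279.5 163.5] [276 161   7   6  26] [ 0.5435 -0.0384  0.119 ] 
yellow [264.  165.5] [262 163   5   6  21] [ 0.5416 -0.0507  0.119 ] 
blue [267.8 148.7] [ 245  135   59   51 1190] [ 0.5343 -0.0473  0.06  ] [[0.5155, -0.0651], [0.5275, -0.0112], [0.5764, -0.0214], [0.5642, -0.0768]]
blue [285.7 186.6] [265 180  39  12 191] [ 0.5754 -0.0409  0.06  ] [[0.564, -0.0591], [0.5731, -0.0226], [0.5834, -0.025], [0.5743, -0.0618]]
green [236.1  82.5] [234  80   6   6  27] [ 0.4613 -0.0596  0.045 ] 
green [307.9 221.1] [306 219   5   5  22] [ 0.6213 -0.0287  0.045 ] 
green [306.3 319.2] [303 314   7  11  53] [ 0.7439 -0.0612  0.045 ] 
green [268.8 328.3] [265 323   8  11  48] [ 0.7445 -0.1094  0.045 ] 
orange [270.9  83.6] [269  80   5   8  28] [ 0.4727 -0.0266  0.045 ] 
orange [283.3 176.3] [283 174   2   6   9] [ 0.5674 -0.0408  0.045 ] 
orange [332.  240.5] [330 237   5   8  24] [ 0.6506 -0.0086  0.045 ] 
(720, 800, 3)
```

View pics/w2.png

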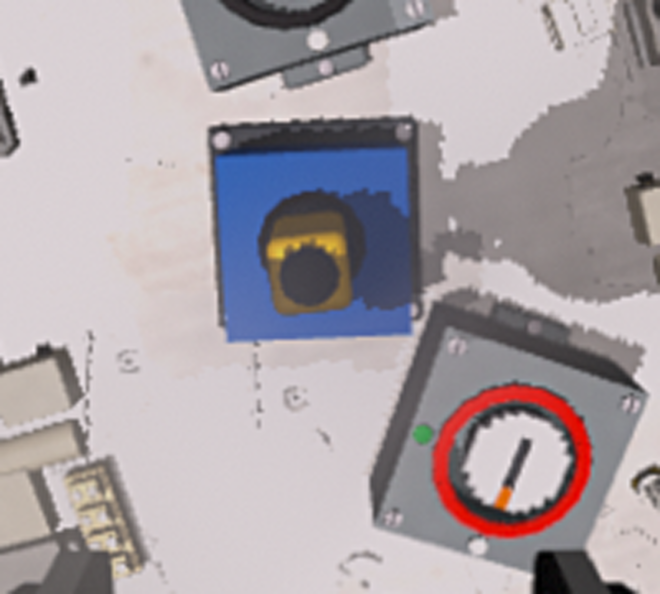

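The close view shows the handle's end cap at crop (309,275), nearly square to the stand. The face towards the robot looks plain yellow. The red dial's slot runs (528,440)–(503,500), with the white dot at (477,547) and the green dot at (424,434).

Run:
```python
from h import *
import pickle
c=bot.read_camera("wrist");q=lambda u,v,z:onz(c,180+u/3.3,90+v/3.3,z,True)
a,b=q(275,313,.119),q(350,305,.119);print("edge",a,b,np.degrees(np.arctan2(*(b-a)[1::-1])),np.linalg.norm(b-a))
print("cap",q(309,275,.119))
w,g,o,s,rc=[q(*p,z) for p,z in(((477,547),.045),((424,434),.045),((499,509),.045),((528,440),.045),((513,460),.048))]
print("white",w,"green",g,"o",o,"slotend",s,"collar",rc)
print([np.degrees(np.arctan2(*(v)[1::-1])) for v in(w-rc,rc-g,o-s)])
s=bot.read_camera("side");save(s,"s1.png",(195,205,315,305),5)
```

```text
edge [ 0.55803878 -0.05673907  0.119     ] [ 0.56123714 -0.0384789   0.119     ] 80.06512471358592 0.018538161097948355
cap [ 0.55126777 -0.04604925  0.119     ]
white [ 0.66870268 -0.02159681  0.045     ] green [ 0.62414011 -0.02905557  0.045     ] o [ 0.65716256 -0.01117689  0.045     ] slotend [0.63592829 0.00375709 0.045     ] collar [ 0.64015393 -0.00293424  0.048     ]
[np.float64(-33.17300043672293), np.float64(58.489388675780965), np.float64(-35.11856033097368)]
```

View pics/s1.png

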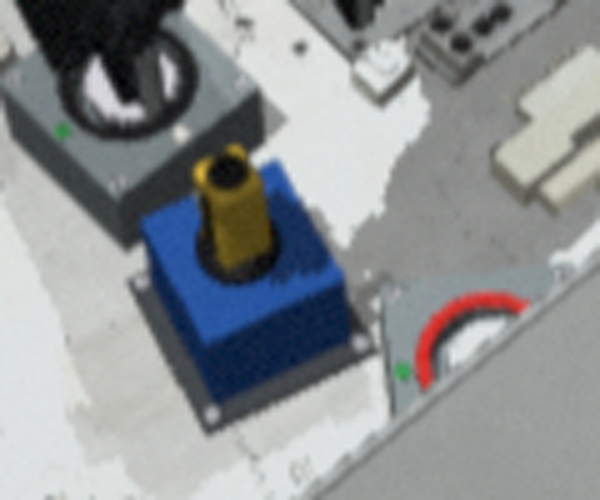

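Side view: the +x face is yellow and the −y face is black, so the blade's width runs roughly along world x, the fingers close on the inlaid faces, and the yaw range is fine.

jog_arm(
  deltas=[
    [-0.01,0.002,-0.02,0,0,0.07,0.7],
    [-0.01,0.002,-0.02,0,0,0,0.7],
    [-0.01,0.002,-0.02,0,0,0,0.7],
    [0,0,0,0,0,0,0.7],
    [0,0,0,0,0,0,0.7],
  ],
)

```text
t: 4.05
eef_pos: [0.5506, -0.0461, 0.2001]
tool_rot: [0.001, 0.107, 0.994, 0.0]
contact_force: [0.7, 0.2, -0.6]
gripper_width: 0.696
grasp_force: 0.0
```

Run:
```python
from h import *
o=bot.get_obs();print(o["t"],o["q"].round(2),o["eef_pos"],o["tool_rot"],o["contact_force"])
```

```text
4.05 [-0.54  0.39  0.65  1.94 -0.29  0.91  1.61] [ 0.55057641 -0.04607523  0.20010245] [1.18077599e-03 1.07091513e-01 9.94248367e-01 4.44386928e-04] [ 0.68091646  0.22831631 -0.63698091]
```

jog_arm(
  deltas=[
    [0,0,-0.025,0,0,0,0.7],
    [0,0,-0.025,0,0,0,0.7],
    [0,0,-0.02,0,0,0,0.7],
    [0,0,-0.02,0,0,0,0.7],
    [0,0,-0.01,0,0,0,0.7],
    [0,0,0,0,0,0,0.5],
    [0,0,0,0,0,0,0.35],
  ],
  newtons=30,
)

```text
t: 4.75
eef_pos: [0.5508, -0.0464, 0.0995]
tool_rot: [0.001, 0.107, 0.994, 0.0]
contact_force: [-0.9, 0.0, 0.9]
gripper_width: 0.368
grasp_force: 0.0
```

jog_arm(
  deltas=[
    [0,0,0,0,0,0,0.28],
    [0,0,0,0,0,0,0.2],
    [0,0,0,0,0,0,0.1],
    [0,0,0,0,0,0,0.0],
    [0,0,0,0,0,0,0],
  ],
  newtons=30,
)

```text
t: 5.25
eef_pos: [0.5507, -0.0463, 0.0996]
tool_rot: [0.001, 0.107, 0.994, 0.0]
contact_force: [-0.2, 0.2, 6.9]
gripper_width: 0.236
grasp_force: 30.2
```

jog_arm(
  deltas=[
    [0,0,0,0,0,0,0],
    [0,0,0.01,0,0,0,0],
    [0,0,0.02,0,0,0,0],
    [0,0,0.03,0,0,0,0],
    [0,0,0.03,0,0,0,0],
    [0,0,0,0,0,0,0],
    [0,0,0,0,0,0,0],
  ],
  newtons=60,
)

```text
t: 5.95
eef_pos: [0.5498, -0.0459, 0.189]
tool_rot: [0.001, 0.107, 0.994, 0.0]
contact_force: [-0.3, -0.0, -1.4]
gripper_width: 0.222
grasp_force: 58.6
```

Run:
```python
from h import *
o=bot.get_obs();print(o["t"],o["q"].round(2),o["eef_pos"],o["tool_rot"],o["contact_force"],o["gripper_width"],o["grasp_force"])
s=bot.read_camera("side");save(s,"s2.png",(185,165,325,295),4)
```

```text
5.95 [-0.53  0.4   0.64  1.95 -0.31  0.89  1.63] [ 0.54977144 -0.04593231  0.18899083] [6.21176266e-04 1.07060407e-01 9.94252239e-01 4.10032160e-04] [-0.32072295 -0.04483899 -1.44985506] 0.22196267329152652 58.60868990421295
```

View pics/s2.png

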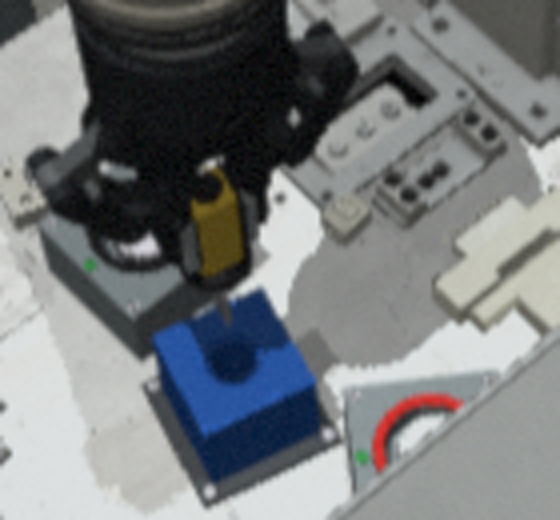

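The driver is held upright and clear of the stand. The blade shows edge-on at crop (222,310), so its width is along x as deduced. On to the red dial.

jog_arm(
  deltas=[
    [0.022,0.011,0,0,0,-0.09,0],
    [0.022,0.011,0,0,0,-0.09,0],
    [0.022,0.011,0,0,0,-0.09,0],
    [0.022,0.01,0,0,0,-0.09,0],
    [0,0,-0.015,0,0,0,0],
    [0,0,-0.015,0,0,0,0],
    [0,0,0,0,0,0,0],
    [0,0,0,0,0,0,0],
  ],
)

```text
t: 6.8
eef_pos: [0.6362, -0.004, 0.1573]
tool_rot: [-0.001, 0.284, 0.959, -0.001]
contact_force: [0.4, -0.4, -1.3]
gripper_width: 0.226
grasp_force: 58.7
```

Run:
```python
from h import *
o=bot.get_obs();print(o["t"],o["q"].round(2),o["eef_pos"],o["tool_rot"],o["contact_force"],o["torque"])
c=bot.read_camera("wrist");blobs(c);print(c["eye"])
K=c["K"]
def proj(p):
    v=rot(c["attitude"]).T@(np.array(p)-c["eye"]);th=np.arccos(v[2]/np.linalg.norm(v));n=v[:2]/np.hypot(*v[:2])
    return K[0,0]*th*n+K[:2,2]
tip=np.r_[o["eef_pos"][:2],o["eef_pos"][2]-.0846];print("tip px",proj(tip),"red",proj([.638,-.003,.045]))
save(c,"w3.png",(215,150,355,290),4)
```

```text
6.8 [-0.56  0.6   0.67  1.77 -0.45  0.93  1.3 ] [ 0.63620239 -0.00402549  0.15731913] [-1.22149070e-03  2.83914953e-01  9.58848549e-01 -5.16540394e-04] [ 0.41533242 -0.42156239 -1.27877173] [ 0.03162604 -0.01294274  0.03147071]
red [280.5 184.4] [275 183  12   4  24] [0.6173 0.0108 0.048 ] 
red [250.7 215.2] [246 195  14  42 255] [ 0.6248 -0.0204  0.048 ] [[0.6353, -0.0338], [0.6104, -0.0136], [0.6158, -0.0067], [0.6408, -0.0266]]
red [309.5 226.9] [301 212  16  30 195] [0.6565 0.0115 0.048 ] [[0.661, -0.0001], [0.6464, 0.0195], [0.6518, 0.0231], [0.6666, 0.0035]]
yellow [280.8 287.9] [ 252  248   51   81 1988] [ 0.6539 -0.0133  0.119 ] [[0.6686, -0.0432], [0.6251, -0.013], [0.6395, 0.0094], [0.6849, -0.018]]
blue [171.1 150.2] [ 118  102  106  100 6729] [ 0.5529 -0.0381  0.06  ] [[0.514, -0.0646], [0.5338, -0.0008], [0.5872, -0.0132], [0.5713, -0.0792]]
green [95.6 71.5] [93 68  7  8 41] [ 0.4609 -0.0601  0.045 ] 
green [238.2 216.2] [235 213   7   7  33] [ 0.621  -0.0295  0.045 ] 
green [269.4 351.3] [262 345  15  13  77] [ 0.7433 -0.0822  0.045 ] [[0.7352, -0.0852], [0.7335, -0.0788], [0.7504, -0.0793], [0.7524, -0.0859]]
orange [133.5  55.4] [130  51   8  10  45] [ 0.4728 -0.027   0.045 ] 
orange [286.4 244.2] [284 243   7   5  16] [ 0.66   -0.0112  0.045 ] 
orange [270.8 259.1] [266 255  11   9  21] [ 0.6641 -0.0283  0.045 ] 
[0.57547101 0.03523868 0.27800332]
tip px [277.50009328 227.12312994] red [279.94507049 216.05481711]
```

View pics/w3.png

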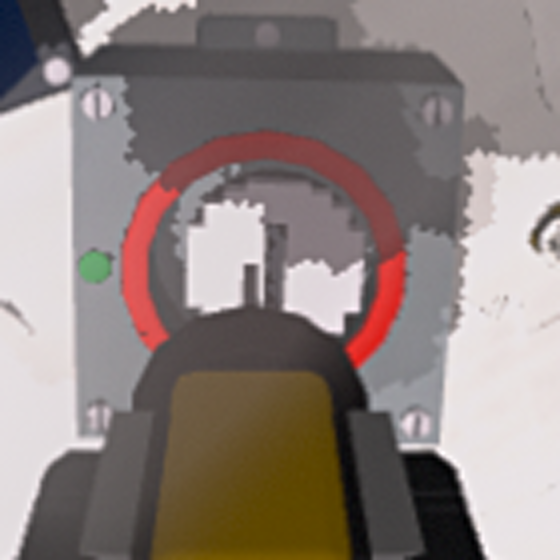

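The view looks straight down the blade plane. The blade is at crop x≈250 and the slot at x≈278 (rows 225–305), parallel, so the yaw agrees and the dial floats a few mm to the +y side.

Run:
```python
from h import *
c=bot.read_camera("wrist");o=bot.get_obs();T=rot(o["tool_rot"]);print(T.round(3).tolist(), np.degrees(np.arctan2(T[1,1],T[0,1]))-90)
q=lambda u,v,z:onz(c,215+u/4,150+v/4,z,True)
a,b=q(277,228,.045),q(275,300,.045);print("slot",a,b,"yaw",np.degrees(np.arctan2(*(b-a)[1::-1])))
p=o["eef_pos"];rc=np.array([.638,-.003])
yh=T[:2,1];
print("blade px pt",q(250,285,.073),"lateral slot-blade", [(v[:2]-p[:2])@yh for v in(a,b)],"blade seen",(q(250,285,.073)[:2]-p[:2])@yh)
print("collar lateral", (rc-p[:2])@yh,"along x",(rc-p[:2])@T[:2,0])
g,w=q(95,267,.045),None;l,r=q(72,90,.045),q(80,440,.045)
print("collar edges lat",[(q(u,265,.048)[:2]-p[:2])@yh for u in(122,405)])
l=[q(*x,.045) for x in((73,80),(79,437),(462,85),(437,440))]
for s,t in((0,1),(2,3),(0,2)): print("box edge",np.degrees(np.arctan2(*(l[t]-l[s])[1::-1])),np.linalg.norm(l[t]-l[s]))
print("box screws lat",[(x[:2]-p[:2])@yh for x in l])
```

```text
[[-0.839, 0.544, 0.0], [0.544, 0.839, 0.0], [-0.0, 0.0, -1.0]] -32.984180286490265
slot [0.63488622 0.00346788 0.045     ] [ 0.64668046 -0.00450799  0.045     ] yaw -34.06857260937486
blade px pt [ 0.63371083 -0.00182056  0.073     ] lateral slot-blade [np.float64(0.004849396776264371), np.float64(0.004579942825451512)] blade seen -0.00022654658853466783
collar lateral 0.0011191709053602664 along x -6.569459274678941e-05
collar edges lat [np.float64(-0.024080927780042383), np.float64(0.0287915745767475)]
box edge -34.23204297679862 0.07137889178548806
box edge -34.17087289528033 0.07126035586562239
box edge 56.41382135349288 0.07124379061848048
box screws lat [np.float64(-0.032590244240469315), np.float64(-0.03414470451293766), np.float64(0.03864961282742716), np.float64(0.03717379574067517)]
```

jog_arm(
  deltas=[
    [0.0027,0.0041,0,0,0,-0.017,0],
    [0,0,-0.01,0,0,0,0],
    [0,0,-0.01,0,0,0,0],
    [0,0,-0.006,0,0,0,0],
    [0,0,0,0,0,0,0],
    [0,0,0,0,0,0,0],
  ],
)

```text
t: 7.5
eef_pos: [0.6402, 0.0007, 0.132]
tool_rot: [-0.0, 0.292, 0.957, -0.0]
contact_force: [0.1, -0.1, -1.4]
gripper_width: 0.223
grasp_force: 58.7
```

jog_arm(
  deltas=[
    [0,0,-0.001,0,0,0,0],
    [0,0,-0.001,0,0,0,0],
    [0,0,-0.001,0,0,0,0],
    [0,0,0,0,0,0,0],
    [0,0,0,0,0,0,0],
  ],
)

```text
t: 8.0
eef_pos: [0.6405, 0.0009, 0.1296]
tool_rot: [0.0, 0.292, 0.957, 0.0]
contact_force: [-0.7, -0.8, 1.2]
gripper_width: 0.226
grasp_force: 59.1
```

jog_arm(
  deltas=[
    [-0.0005,-0.0003,0,0,0,0,0],
    [-0.0006,-0.0003,0,0,0,0,0],
    [-0.0005,-0.0002,0,0,0,0,0],
    [0,0,-0.001,0,0,0,0],
    [0,0,0,0,0,0,0],
  ],
)

```text
t: 8.5
eef_pos: [0.6387, -0.0003, 0.128]
tool_rot: [0.0, 0.292, 0.956, -0.0]
contact_force: [1.0, -0.7, -1.5]
gripper_width: 0.228
grasp_force: 58.7
```

jog_arm(
  deltas=[
    [0,0,-0.001,0,0,0,0],
    [0,0,-0.001,0,0,0,0],
    [0,0,0,0,0,0,0],
    [0,0,0,0,0,0,0],
  ],
)

```text
t: 8.9
eef_pos: [0.6388, -0.0001, 0.1262]
tool_rot: [0.0, 0.292, 0.957, -0.0]
contact_force: [2.3, -0.8, -1.0]
gripper_width: 0.226
grasp_force: 58.6
```

jog_arm(
  deltas=[
    [0,0,-0.001,0,0,0,0],
    [0,0,-0.001,0,0,0,0],
    [0,0,0,0,0,0,0],
    [0,0,0,0,0,0,0],
  ],
)

```text
t: 9.3
eef_pos: [0.639, -0.0, 0.1246]
tool_rot: [0.0, 0.292, 0.957, 0.0]
contact_force: [1.8, -2.0, 1.3]
gripper_width: 0.223
grasp_force: 59.1
```

jog_arm(
  deltas=[
    [0.0004,-0.0003,-0.001,0,0,0,0],
    [0.0004,-0.0003,-0.001,0,0,0,0],
    [0,0,-0.001,0,0,0,0],
    [0,0,-0.001,0,0,0,0],
    [0,0,-0.001,0,0,0,0],
    [0,0,0,0,0,0,0],
    [0,0,0,0,0,0,0],
  ],
)

```text
t: 10.0
eef_pos: [0.6394, -0.0002, 0.1195]
tool_rot: [-0.0, 0.292, 0.957, 0.0]
contact_force: [-0.4, -0.2, 6.5]
gripper_width: 0.224
grasp_force: 59.6
```

jog_arm(
  deltas=[
    [0,0,-0.0003,0,0,-0.05,0],
    [0,0,0,0,0,-0.1,0],
    [0,0,0,0,0,-0.1,0],
    [0,0,0,0,0,-0.1,0],
    [0,0,0,0,0,-0.1,0],
    [0,0,0,0,0,-0.1,0],
    [0,0,0,0,0,-0.1,0],
    [0,0,0,0,0,-0.1,0],
    [0,0,0,0,0,0,0],
  ],
)

```text
t: 10.9
eef_pos: [0.6396, -0.0001, 0.1192]
tool_rot: [-0.0, 0.623, 0.783, 0.0]
contact_force: [0.5, 0.0, 6.2]
gripper_width: 0.225
grasp_force: 59.8
```

```bash
cat > st.py <<'E'
from h import *
o=bot.get_obs();T=rot(o["tool_rot"]);print(o["t"],o["q"].round(2),o["eef_pos"].round(4),"yaw",np.degrees(np.arctan2(T[1,1],T[0,1]))-90,o["contact_force"].round(2),o["torque"].round(3),o["gripper_width"])
E
python3 st.py
```

```text
10.9 [-0.66  0.73  0.83  1.79 -0.66  0.93  0.69] [ 6.396e-01 -1.000e-04  1.192e-01] yaw -77.01437923711204 [0.52 0.02 6.21] [0.077 0.074 0.052] 0.22532033279533695
```

jog_arm(
  deltas=[
    [0,0,0,0,0,-0.1,0],
    [0,0,0,0,0,-0.1,0],
    [0,0,0,0,0,-0.1,0],
    [0,0,0,0,0,-0.1,0],
    [0,0,0,0,0,-0.1,0],
    [0,0,0,0,0,-0.1,0],
    [0,0,0,0,0,-0.1,0],
    [0,0,0,0,0,-0.1,0],
    [0,0,0,0,0,-0.05,0],
    [0,0,0,0,0,0,0],
  ],
)

```text
t: 11.9
eef_pos: [0.6403, -0.0001, 0.1194]
tool_rot: [0.0, 0.89, 0.457, 0.001]
contact_force: [0.8, 0.5, 7.3]
gripper_width: 0.223
grasp_force: 59.7
```

```bash
python3 st.py
```

```text
11.9 [-0.76  0.83  1.03  1.8  -0.84  1.02 -0.01] [ 6.403e-01 -1.000e-04  1.194e-01] yaw -125.6385895816106 [0.83 0.48 7.35] [ 0.03  -0.307  0.07 ] 0.22330159079003037
```

jog_arm(
  deltas=[
    [0,0,0,0,0,-0.04,0],
    [0,0,0,0,0,-0.04,0],
    [0,0,0,0,0,0,0],
  ],
)

```text
t: 12.2
eef_pos: [0.6403, -0.0002, 0.1195]
tool_rot: [0.0, 0.907, 0.421, 0.001]
contact_force: [0.6, 0.1, 6.6]
gripper_width: 0.233
grasp_force: 59.7
```

```bash
python3 st.py
```

```text
12.2 [-0.77  0.84  1.05  1.8  -0.86  1.03 -0.08] [ 6.403e-01 -2.000e-04  1.195e-01] yaw -130.20497620013597 [0.56 0.08 6.59] [ 0.046 -0.306  0.036] 0.2326238819006902
```

jog_arm(
  deltas=[
    [0,0,0,0,0,0.05,0],
    [0,0,0.002,0,0,0,0],
    [0,0,0.002,0,0,0,0],
    [0,0,0.002,0,0,0,0],
    [0,0,0,0,0,0,0],
    [0,0,0.004,0,0,0,0],
    [0,0,0.005,0,0,0,0],
    [0,0,0.01,0,0,0,0],
    [0,0,0.02,0,0,0,0],
    [0,0,0,0,0,0,0],
  ],
)

```text
t: 13.2
eef_pos: [0.6408, -0.001, 0.1674]
tool_rot: [0.001, 0.896, 0.444, 0.002]
contact_force: [0.2, -1.0, -0.6]
gripper_width: 0.23
grasp_force: 59.2
```

```bash
python3 st.py
python3 - <<'E'
from h import *
c=bot.read_camera("wrist");blobs(c)
K=c["K"];v=rot(c["attitude"]).T@(np.array([.638,-.003,.045])-c["eye"]);th=np.arccos(v[2]/np.linalg.norm(v));u=K[0,0]*th*v[:2]/np.hypot(*v[:2])+K[:2,2];print(u)
x,y=int(u[0]),int(u[1]);save(c,"w4.png",(x-70,y-70,x+70,y+90),3.7)
E
```

```text
13.2 [-0.79  0.79  1.09  1.77 -0.79  1.09 -0.07] [ 0.6408 -0.001   0.1674] yaw -127.31364809038746 [ 0.24 -1.04 -0.65] [ 0.014 -0.013  0.041] 0.22999656493283432
red [302.2 210.2] [284 188  27  49 327] [ 0.6576 -0.0117  0.048 ] [[0.6565, 0.0102], [0.67, 0.0052], [0.6563, -0.0327], [0.6421, -0.0275]]
red [247.7 222.1] [243 207  14  31 183] [0.6181 0.0062 0.048 ] [[0.6198, 0.0188], [0.6261, 0.0166], [0.6165, -0.007], [0.61, -0.0048]]
yellow [279.8 288.1] [ 252  249   51   80 2028] [ 0.6266 -0.0227  0.119 ] [[0.6295, 0.0071], [0.652, -0.01], [0.6198, -0.0554], [0.5944, -0.036]]
blue [203.1 296.7] [190 287  30  18 233] [ 0.5503 -0.0194  0.06  ] [[0.5396, -0.0129], [0.5678, -0.0197], [0.5641, -0.0283], [0.5353, -0.0218]]
blue [256.3 331.9] [247 327  20  10  72] [ 0.5633 -0.0738  0.06  ] [[0.5567, -0.0664], [0.5743, -0.0707], [0.571, -0.0781], [0.5532, -0.0739]]
orange [269.7 257.6] [257 243  36  27 169] [ 0.6123 -0.0292  0.045 ] [[0.598, -0.0238], [0.6343, -0.0226], [0.634, -0.0321], [0.5973, -0.0337]]
[275.16409388 215.19768385]
```

View pics/w4.png

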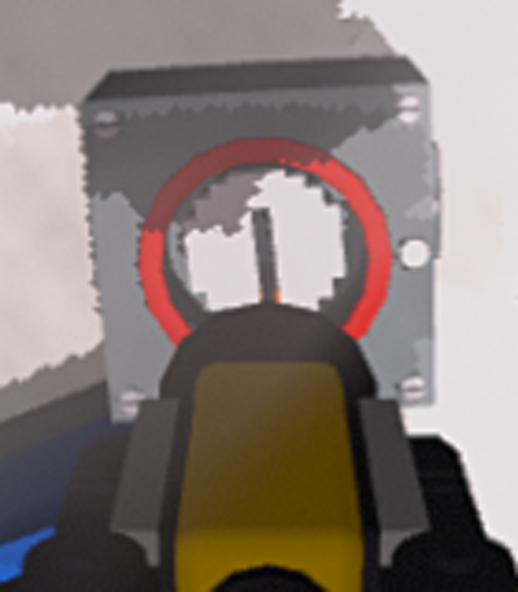

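The dial has turned: slot from crop (260,210) to (270,295), with the orange mark at the green-dot side. Next I measure its angle against the box.

Run:
```python
from h import *
c=bot.read_camera("wrist");q=lambda u,v,z=.045:onz(c,205+u/3.7,145+v/3.7,z,True)
A=lambda a,b:round(float(np.degrees(np.arctan2(*(q(*b)-q(*a))[1::-1]))),1)
print("slot",A((261,212),(270,293)),"box L",A((88,105),(110,418)),"R",A((430,85),(434,405)),"top",A((88,105),(430,85)))
```

```text
slot -121.2 box L -125.7 R -124.3 top -33.9
```

jog_arm(
  deltas=[
    [-0.01,0,0.02,0,0,0.1,0],
    [-0.02,-0.01,0,0,0,0.14,0],
    [-0.02,-0.01,0,0,0,0.14,0],
    [-0.02,-0.01,0,0,0,0.14,0],
    [-0.02,-0.015,0,0,0,0.14,0],
    [0,0,0,0,0,0.14,0],
    [0,0,0,0,0,0.14,0],
    [0,0,0,0,0,0.14,0],
    [0,0,0,0,0,0.14,0],
    [0,0,0,0,0,0.14,0],
  ],
)

```text
t: 14.3
eef_pos: [0.549, -0.0454, 0.1837]
tool_rot: [-0.0, 0.415, 0.91, -0.0]
contact_force: [-0.1, -1.2, -0.9]
gripper_width: 0.226
grasp_force: 59.1
```

```bash
python3 st.py
```

```text
14.3 [-0.67  0.47  0.83  1.96 -0.44  0.9   1.11] [ 0.549  -0.0454  0.1837] yaw -49.051788647179116 [-0.08 -1.21 -0.95] [-0.011 -0.043  0.048] 0.2257236663586345
```

jog_arm(
  deltas=[
    [0,0,0,0,0,0.14,0],
    [0,0,0,0,0,0.14,0],
    [0,0,0,0,0,0.14,0],
    [0,0,0,0,0,0.14,0],
    [0,0,0,0,0,0.08,0],
    [0,0,0,0,0,0,0],
    [0,0,0,0,0,0,0],
  ],
)

```text
t: 15.0
eef_pos: [0.5492, -0.0455, 0.1838]
tool_rot: [-0.0, 0.112, 0.994, 0.0]
contact_force: [0.3, 0.5, -1.2]
gripper_width: 0.227
grasp_force: 59.1
```

```bash
python3 st.py
python3 - <<'E'
from h import *
c=bot.read_camera("wrist");blobs(c)
K=c["K"]
def pj(p):
    v=rot(c["attitude"]).T@(np.array(p)-c["eye"]);th=np.arccos(v[2]/np.linalg.norm(v));return K[0,0]*th*v[:2]/np.hypot(*v[:2])+K[:2,2]
print(pj([.638,-.003,.045]),pj([.55,-.0455,.06]),pj([.549,-.0454,.1]))
save(c,"w5.png",(210,150,410,290),3.9)
E
```

```text
15.0 [-0.55  0.42  0.67  1.96 -0.33  0.88  1.64] [ 0.5492 -0.0455  0.1838] yaw -12.854320826142327 [ 0.28  0.46 -1.2 ] [ 0.031  0.024 -0.051] 0.22652709328225476
red [355.7 276.3] [329 261  43  44 444] [0.6294 0.0093 0.048 ] [[0.6145, -0.0146], [0.6017, 0.008], [0.6483, 0.0321], [0.6628, 0.0081]]
yellow [280.9 287.4] [ 253  247   50   82 2009] [ 0.5839 -0.051   0.119 ] [[0.6124, -0.0774], [0.5519, -0.0616], [0.5586, -0.032], [0.6201, -0.0438]]
blue [256.2 208.4] [244 177  31  67 800] [ 0.544  -0.0612  0.06  ] [[0.5176, -0.0646], [0.5223, -0.0426], [0.5753, -0.0539], [0.5705, -0.0773]]
blue [295.6 179.8] [294 178   4   5  15] [ 0.5285 -0.0264  0.06  ] 
blue [301.5 227.3] [280 212  35  34 591] [ 0.5673 -0.0298  0.06  ] [[0.5771, -0.0504], [0.5507, -0.0432], [0.5579, -0.0175], [0.5847, -0.0238]]
green [235.  104.2] [232 101   7   8  47] [ 0.461  -0.0597  0.045 ] 
orange [279.1 109. ] [277 105   6   9  41] [ 0.473  -0.0267  0.045 ] 
orange [285.  245.5] [282 243   8   7  14] [ 0.5859 -0.047   0.045 ] 
orange [273.9 257.2] [271 255   7   5  13] [ 0.5947 -0.0588  0.045 ] 
orange [268.3 263.4] [266 261   7   6  11] [ 0.5995 -0.065   0.045 ] 
orange [260.8 269.6] [259 268   5   5   8] [ 0.6041 -0.073   0.045 ] 
orange [335.6 284.2] [334 283   4   4  13] [ 0.6346 -0.0098  0.045 ] 
[343.26403271 285.65659793] [277.51726576 211.25757989] [277.42734288 227.08026216]
```

View pics/w5.png

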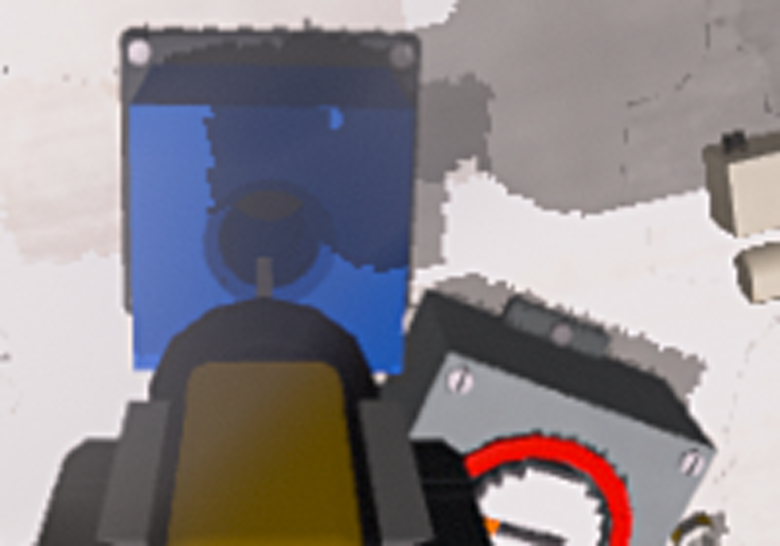

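The blade at (264,275) lines up with the bore, centred at (268,240), and the orange mark sits on the green side. I lower it straight in.

jog_arm(
  deltas=[
    [0.0008,0.0004,-0.01,0,0,0,0],
    [0,0,-0.015,0,0,0,0],
    [0,0,-0.015,0,0,0,0],
    [0,0,-0.015,0,0,0,0],
    [0,0,-0.015,0,0,0,0],
    [0,0,-0.008,0,0,0,0],
    [0,0,0,0,0,0,0],
    [0,0,0,0,0,0,0],
  ],
)

```text
t: 15.85
eef_pos: [0.5505, -0.0453, 0.1061]
tool_rot: [0.0, 0.111, 0.994, -0.0]
contact_force: [-0.3, 0.4, -0.1]
gripper_width: 0.222
grasp_force: 59.1
```

jog_arm(
  deltas=[
    [0,0,-0.0015,0,0,0,0],
    [0,0,-0.0015,0,0,0,0],
    [0,0,-0.001,0,0,0,0],
    [0,0,-0.001,0,0,0,0],
    [0,0,0,0,0,0,0],
    [0,0,0,0,0,0,0],
  ],
)

```text
t: 16.45
eef_pos: [0.5504, -0.0451, 0.101]
tool_rot: [0.0, 0.111, 0.994, 0.0]
contact_force: [0.8, -0.4, -0.8]
gripper_width: 0.228
grasp_force: 59.1
```

jog_arm(
  deltas=[
    [0,0,-0.001,0,0,0,0],
    [0,0,-0.0007,0,0,0,0],
    [0,0,0,0,0,0,0],
    [0,0,0,0,0,0,0],
  ],
)

```text
t: 16.85
eef_pos: [0.5505, -0.0451, 0.0997]
tool_rot: [0.0, 0.111, 0.994, 0.0]
contact_force: [-2.0, 0.8, 6.1]
gripper_width: 0.229
grasp_force: 60.0
```

Seated (7 N). I release, let it settle, and rise.

jog_arm(
  deltas=[
    [0,0,0,0,0,0,0.3],
    [0,0,0,0,0,0,0.4],
    [0,0,0,0,0,0,0.5],
    [0,0,0,0,0,0,0.6],
    [0,0,0,0,0,0,0.6],
    [0,0,0.005,0,0,0,0.6],
    [0,0,0.02,0,0,0,0.6],
    [0,0,0.03,0,0,0,0.6],
    [0,0,0.03,0,0,0,0.6],
    [0,0,0.03,0,0,0,0.6],
  ],
)

```text
t: 17.85
eef_pos: [0.5502, -0.0453, 0.2157]
tool_rot: [-0.0, 0.111, 0.994, -0.0]
contact_force: [0.2, 0.2, 0.5]
gripper_width: 0.599
grasp_force: 0.0
```

jog_arm(
  deltas=[
    [0.01,0,0.03,0,0,0,0.6],
    [0.01,0,0.03,0,0,0,0.6],
    [0.01,0,0,0,0,0,0.6],
    [0.01,0,0,0,0,0,0.6],
    [0,0,0,0,0,0,0.6],
    [0,0,0,0,0,0,0.6],
  ],
)

```text
t: 18.45
eef_pos: [0.5895, -0.0452, 0.2729]
tool_rot: [-0.001, 0.111, 0.994, -0.0]
contact_force: [0.5, -0.2, 0.2]
gripper_width: 0.603
grasp_force: 0.0
```

```bash
python3 st.py
python3 - <<'E'
from h import *
c=bot.read_camera("wrist");blobs(c);save(c,"w6.png",(190,80,390,240),4)
cv2.imwrite("pics/w6.png",cv2.resize(cv2.imread("pics/w6.png"),(740,592)))
E
```

```text
18.45 [-0.57  0.38  0.72  1.77 -0.28  1.09  1.59] [ 0.5895 -0.0452  0.2729] yaw -12.726977863624768 [ 0.54 -0.21  0.19] [ 0.007  0.007 -0.009] 0.6025320964656787
red [324. 218.] [301 195  46  46 570] [ 0.6385 -0.0025  0.048 ] [[0.6428, -0.0386], [0.6015, -0.0072], [0.6334, 0.0326], [0.6771, 0.0015]]
yellow [264.6 151.7] [257 145  21  21 141] [ 0.5451 -0.0463  0.119 ] [[0.5381, -0.0513], [0.5418, -0.0349], [0.5586, -0.0386], [0.5548, -0.0552]]
yellow [274.6 162.5] [272 160   5   6   8] [ 0.556  -0.0401  0.119 ] 
blue [265.3 147. ] [ 243  123   55   55 1659] [ 0.5462 -0.0482  0.06  ] [[0.5168, -0.0648], [0.529, -0.0113], [0.584, -0.023], [0.5715, -0.078]]
green [237.4  71.8] [235  70   6   5  23] [ 0.4613 -0.0597  0.045 ] 
green [297.5 207.8] [296 206   4   4  13] [ 0.6212 -0.0294  0.045 ] 
green [292.3 307.3] [289 302   8  11  51] [ 0.7484 -0.0615  0.045 ] 
green [255.5 314.4] [252 309   8  11  51] [ 0.749  -0.1098  0.045 ] 
orange [270.4  75. ] [269  72   4   7  23] [ 0.473  -0.0266  0.045 ] 
orange [269.5 142.2] [268 141   5   4  10] [ 0.5433 -0.0435  0.045 ] 
orange [315. 215.] [312 213   7   5  23] [ 0.6338 -0.0117  0.045 ]
```

View pics/w6.png

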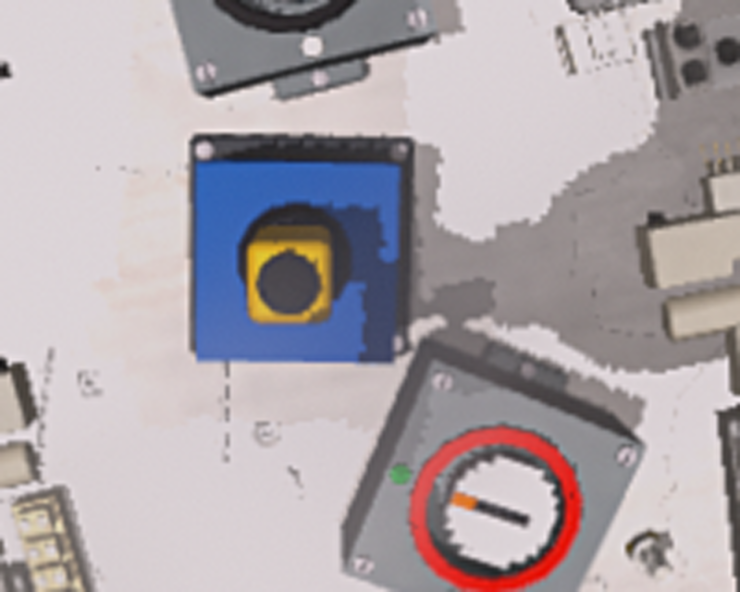

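The driver stands upright in its stand. The red dial's mark at (463,499) points towards the green dot at (400,474), and the black selector is untouched. I measure the dial angle more closely.

Run:
```python
from h import *
c=bot.read_camera("wrist");im=c["img"]
g=cv2.cvtColor(im,cv2.COLOR_RGB2GRAY)
H,S,V=cv2.split(cv2.cvtColor(im,cv2.COLOR_RGB2HSV))
m=np.zeros_like(g);cv2.circle(m,(325,218),12,1,-1)
sel=(m>0)&((V<150)|(S>90));ys,xs=np.nonzero(sel)
P=np.array([onz(c,x,y,.045,True)[:2] for x,y in zip(xs,ys)])
w=(200-g[ys,xs].astype(float)).clip(1)
mu=np.average(P,axis=0,weights=w);U,s,Vt=np.linalg.svd((P-mu)*np.sqrt(w)[:,None],full_matrices=False)
print(len(P),mu,"slot dir",np.degrees(np.arctan2(Vt[0,1],Vt[0,0])),s)
q=lambda u,v:onz(c,190+u/3.7,80+v/3.7,.045,True)[:2]
A=lambda a,b:np.degrees(np.arctan2(*(q(*b)-q(*a))[::-1]))
print("hand slot",A((530,521),(452,496)),"box top",A((428,370),(643,447)),"left",A((428,370),(343,565)),"screws",A((442,382),(627,456)),A((442,382),(362,565)))
```

```text
63 [ 0.63924928 -0.00242702] slot dir 58.95125107241575 [0.49221935 0.07874386]
hand slot -120.88595677188923 box top 58.206634412487766 left -34.737804106935386 screws 56.06346577351499 -34.59461793168565
```

```bash
python3 -c "
from station import bot
print(bot.hand_in())"
```

```text
the job is handed in; nothing more can be done
None
```

I handed the job in at about 18.5 s: the red selector is turned to its green dot (measured about 87° of the 90°, inside its 0.12 rad locking range), the screwdriver is back upright in its stand, and the black selector looked unchanged in the last wrist picture; I did not re-check the small parts.

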